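Shoot the notched bolt of the tool chest past its safety catch

ROBOT

A 6-joint arm with a two-finger parallel gripper is mounted at the origin on the work surface. World frame = base frame: x ahead of the robot, y to its left, z up, the work surface at z = 0. Lengths are in m, angles in degrees, forces in N, time in s.
With the tool pointing down it reaches from about 0.425 to 0.95 m from the base axis. Payload 14.7 kg.
Tool frame: the origin (TCP) lies at the very end of the fingers, on their centre line; the grasp point (between the pads) lies 19 mm behind it; y points along the fingers, z is the direction in which the jaws open and shut, and the axes are right-handed (so a half turn about y gives the same grasp; the last joint's range is limited). The gripper opens to 85 mm and grips with 20 to 120 N. Pads are 22 mm wide; open, the fingers measure 114 mm over their backs; the gripper's body (76 mm by 85 mm) begins 54 mm behind the grasp point. The pads swing forward as they close: fully open they stand 13 mm farther back than shut.
Start: joints at [-70.394, 27.513, 91.461, -0, 61.026, -2.67], TCP at [0.246, -0.601, 0.231] pointing down, gripper open.
Joint ranges: [-157.49, 157.49], [-46.99, 117.5], [13.45, 153.17], [-89.5, 269.5], [5.16, 153.95], [-167.48, 167.48]. Speed limits (degrees/s): [108.29, 108.29, 136.94, 172.46, 172.46, 172.46].

INTERFACE

Orientations are given as [roll, pitch, yaw] about the fixed x, y, z axes, in that order (R = Rz(yaw) Ry(pitch) Rx(roll)).
In Python, from cell import arm, capture, calibration, order gives the robot as it stands. The module is installed in compiled form; this text tells all that it offers.
- The arm moves only by the shell command python3 -m inch 'ROWS'. ROWS is text: rows parted by semicolons, each of 7 numbers parted by spaces: the shift along the tool's x, y, z scaled (see below), then the turn, a rotation vector about the tool's x, y, z scaled (see below), then the closure, from 0 (fully open) to 1 (shut). A call has 1 to 12 rows; each row shifts and turns the pose as measured when the row begins, along the tool's axes as they then stand; what a row does not reach is not made up. The controller multiplies each number of a shift by 0.2 m and each number of a turn by 360 degrees. A row lasts 1/12 s, in which the tool goes at most 41.7 mm and 7.16 degrees, less where a joint would pass 70% of its speed; a pose out of reach is approached as far as the arm can. A call with a number of a shift or a turn outside -1 to 1 is refused whole. A call with a gripper value outside its range is refused whole. The fingers move at their own pace and stop on an object; the grip force is fixed at half the most. Time passes only in rows, so rows that do not move let the fingers close. It gives the time, the measured TCP pose, the force and the opening at its end, in the units of the state.
- arm.observe(): the state, without advancing time (a new reading comes with each control period).
- capture(name): name is "scene" or "top" or "wrist"; returns the picture (384x512x3 uint8, blue, green, red); there is no depth.
- calibration(name): a dict with "K" (3x3 intrinsics, pixels), "rvec" (rotation vector, rad) and "tvec" (3), from world to camera coordinates, as OpenCV has them. Camera axes: x right, y down, z forward; pixel columns grow to the right and rows downward; lengths in m; the calibration is good to about 2 mm. A picture is of the moment at which its call begins: read the wrist's pose just before it. calibration takes no time and is no camera call; for the wrist camera it gives the pose at the moment of the call.
- order.hand_in(): hands the job in, once; it reports no verdict.
The state is a dict: "time_s": time; "joint_pos": joint angles; "qd": joint speeds; "tau": joint torques, N m; "eef_pos": TCP position; "eef_rot": TCP orientation; "wrist_force": force on the tool from outside, world axes, zero at the start; "moment": the same for the moment, N m; "gripper_width": finger opening in m.
Only numpy, scipy, OpenCV 4.12 (cv2) and the standard library are available. Lean on these libraries where they do the work, as an engineer would, in place of code of your own. Each camera call takes 0.05 s, during which the arm holds its last target.

TASK

Bolt the lid of the tool chest: with one fingertip press the spring safety catch (the long press bar) down and keep it down while the other fingertip pushes the bolt's upright tab across the seam until the bolt is fully home in its keeper. Then let the catch spring back up so that the bolt is locked, and draw the hand clear. Only press and push: pinch and lift nothing, and leave the things lying on the chest and around it where they are.

Things in the scene. Friction and masses are not known exactly. Their poses are not given: they have to be found in the camera images.
- chest: Blue-grey steel tool chest, 240 (x) x 320 (y) x 80 mm tall, fixed; place and yaw vary. Origin: centre of underside, z up, hinged far side +x. Seam in the flat top at y 70 mm. The bolt, its guides (20 mm above the top, y 41 to 64) and keeper (same height, y 80 to 98) lie along x = -28 mm, the catch bar parallel at x = +28 mm; between them nothing is over 15 mm above the top.
- bolt (a joint): Slide of the steel bolt along the chest's +y, m: 0 to 0.0015 drawn (start), 0.042 home (stop). Takes 2.5 N; stays where left. Bar 16 mm wide, top 14 mm above the chest top, notches every 14 mm on the edge facing the catch. The catch's tooth blocks it both ways unless the catch is down over 8 mm; let up part-way it locks in the next notch.
- catch (a joint): Downward travel of the spring safety catch, m: 0 up, 0.012 at its bottom stop; the bolt is free beyond 0.008. Spring force 4 N at the top rising to 8.5 N at the bottom. Springs up by itself when let go, if a notch of the bolt is over its tooth (as with the bolt drawn or fully home).
- tab_top (a point): Centre of the top edge of the bolt's upright steel tab (moves with the bolt): 28 mm wide along chest x, 12 mm thick along chest y, top 52 mm above the chest top; at chest x -28, y -20 mm when drawn. Push its -y face towards chest +y. Axes as the chest's.
- catch_top (a point): Centre of the upper face of the catch (moves with it), a smooth flat steel press bar: chest x 14 to 42, y -70 to 36 mm. Face 32 mm above the chest top when up, 20 mm when fully down (6 mm above the bolt's bar). Goes straight down wherever along it is pressed; long enough for a fingertip to stay on it while the other follows the tab. Axes as the chest's.
- pencil_mid (a point): Bystander, not to be disturbed: a square wooden pencil, 114 mm long and 7 mm thick, lying on the chest lid along its far side. The point is near its middle.
- nut_mid (a point): Bystander, not to be disturbed: a plain steel collar, 26 mm across and 12 mm tall, lying on the chest lid along its near side. The point is near its middle.
- bracket_mid (a point): Bystander, not to be disturbed: a small aluminium angle bracket, 45 x 30 mm and 30 mm tall, standing on the chest's fixed deck beside the keeper. The point is near its middle.
- hammer_mid (a point): Bystander, not to be disturbed: a hammer lying on the bench to the left. The point is near its middle.
- driver_mid (a point): Bystander, not to be disturbed: a screwdriver lying on the bench to the right. The point is near its middle.
- oil_mid (a point): Bystander, not to be disturbed: an oil bottle, 54 mm across and 120 mm tall, standing on the bench to the right. The point is near its middle.
- mug_mid (a point): Bystander, not to be disturbed: a steel beaker, 80 mm across and 90 mm tall, standing on the bench to the left. The point is near its middle.
- square_mid (a point): Bystander, not to be disturbed: a fitter's try square lying on the bench to the right. The point is near its middle.

How it is judged (in metres and radians):
On the way, in this order (a step that is already met when the one before it is completed fails the run):
1. the catch is held down by a finger with the bolt still drawn (value of joint catch above 0.008 m and value of joint bolt below 0.006 m and contact force between the fingers and catch above 0.5 N), for 0.05 s.
2. the bolt is pushed fully home with the catch still held down (value of joint bolt above 0.039 m and value of joint catch above 0.006 m), for 0.05 s.
At the end, for the whole second after the job is handed in: The bolt is home in its keeper (within 3 mm of its stop), the catch has sprung up again (within 2 mm of its top), both at rest (value of joint bolt above 0.039 m and value of joint catch below 0.002 m and velocity of joint bolt between -0.005 and 0.005 m/s and velocity of joint catch between -0.005 and 0.005 m/s); the robot touches nothing.
It fails at once if the catch is let up while the bolt is part-way (value of joint bolt between 0.008 and 0.034 m and value of joint catch below 0.005 m).
It fails at once if a bystander is shifted more than 15 mm or lifted (distance of any of pencil_mid, nut_mid, bracket_mid, hammer_mid, driver_mid, oil_mid, mug_mid, square_mid from where it was at the start of the episode above 0.015 m).
It also fails if it takes over 48 s, if anything falls off the work surface, if the arm or the gripper's body presses on something with over 40 N, if the wrist force passes 120 N, or if a joint passes its speed limit or range.

## Working session

There is one attempt and no reset: what is moved stays moved. The work goes in short steps, Python scripts to look and compute and a shell command to move; the robot and the scene stay as the last step left them, time stands still between calls to the robot, and variables do not carry over. Pictures are saved under pics/ and viewed, and the job is handed in when it is done.

```bash
mkdir -p pics
python3 - <<'E'
from cell import arm,capture,calibration
import cv2
print(arm.observe())
for n in("scene","top","wrist"):
    c=calibration(n);print(n,c)
    cv2.imwrite(f"pics/{n}0.png",capture(n))
E
```

```text
{'time_s': 0.0, 'joint_pos': array([-7.03924173e+01,  2.75487457e+01,  9.14961783e+01, -1.38952236e-03,
        6.10268597e+01, -2.66729456e+00]), 'qd': array([ 0.00785313, -0.0412518 ,  0.09580853, -0.01613682, -0.00980381,
        0.05485625]), 'tau': array([ 5.83423986e-03, -9.50634813e+01, -4.30171680e+01,  1.71267302e-04,
        1.24909007e-02, -1.01997005e-04]), 'eef_pos': array([ 0.24627458, -0.6010609 ,  0.23066917]), 'eef_rot': array([-9.00717625e+01,  2.12708849e-03, -1.57724450e+02]), 'wrist_force': array([-0.3267394 ,  0.80113883,  0.82906521]), 'moment': array([-0.01416116, -0.01069961,  0.00737674]), 'gripper_width': 0.08541138227306877}
scene {'K': array([[432.79464878,   0.        , 257.0800782 ],
       [  0.        , 432.79464878, 191.77965281],
       [  0.        ,   0.        ,   1.        ]]), 'rvec': array([ 2.16416805,  0.84248273, -0.37202565]), 'tvec': array([-0.35548637, -0.15739819,  1.83057775])}
top {'K': array([[375.37997468,   0.        , 255.68793079],
       [  0.        , 375.37997468, 191.38697831],
       [  0.        ,   0.        ,   1.        ]]), 'rvec': array([ 2.16673355, -2.22536192,  0.07526945]), 'tvec': array([-0.03729336,  0.53092674,  1.38132359])}
wrist {'K': array([[314.65850405,   0.        , 249.46225671],
       [  0.        , 314.65850405, 190.18873615],
       [  0.        ,   0.        ,   1.        ]]), 'rvec': array([-2.40107671,  1.61240126,  0.23695778]), 'tvec': array([-0.65004131, -0.03602655,  0.37864275])}
```

View pics/scene0.png

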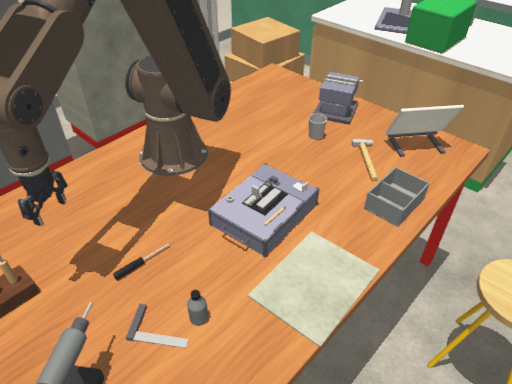

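View pics/top0.png

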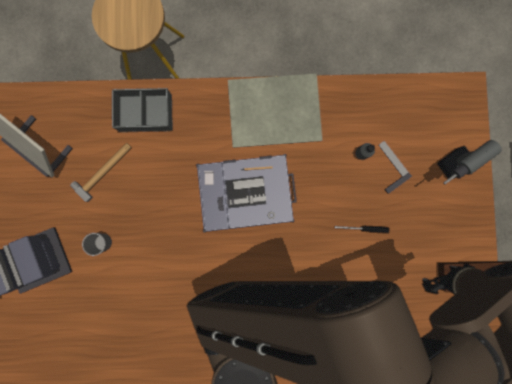

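View pics/wrist0.png

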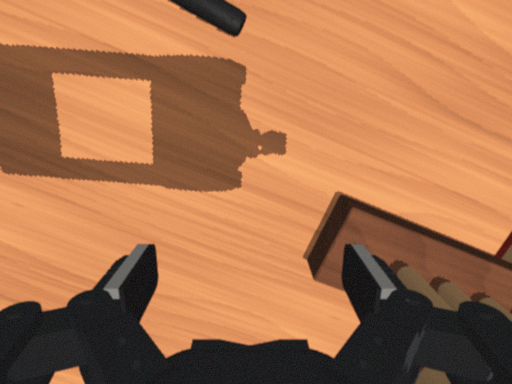

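Run:
```python
import cv2
i=cv2.imread("pics/top0.png")[145:240,185:305]
cv2.imwrite("pics/topz.png",cv2.resize(i,None,fx=6,fy=6,interpolation=cv2.INTER_CUBIC))
i=cv2.imread("pics/scene0.png")[155:265,200:330]
cv2.imwrite("pics/scenez.png",cv2.resize(i,None,fx=5,fy=5,interpolation=cv2.INTER_CUBIC))
```

```text
(no output)
```

View pics/topz.png

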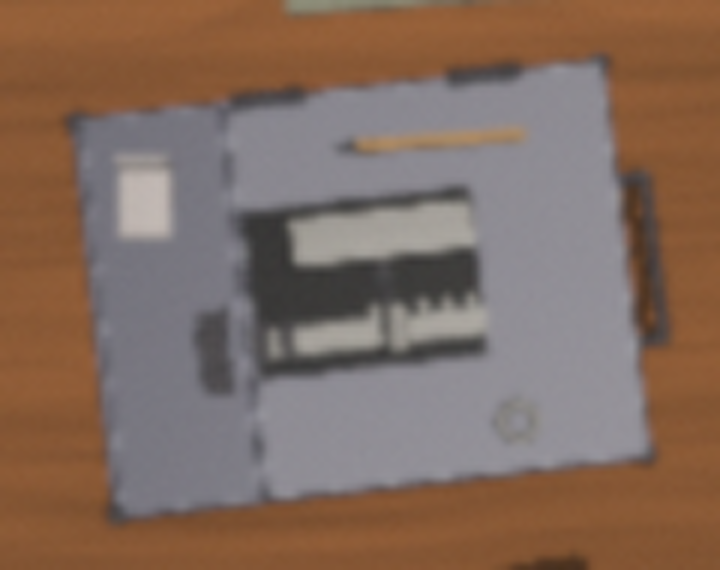

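View pics/scenez.png

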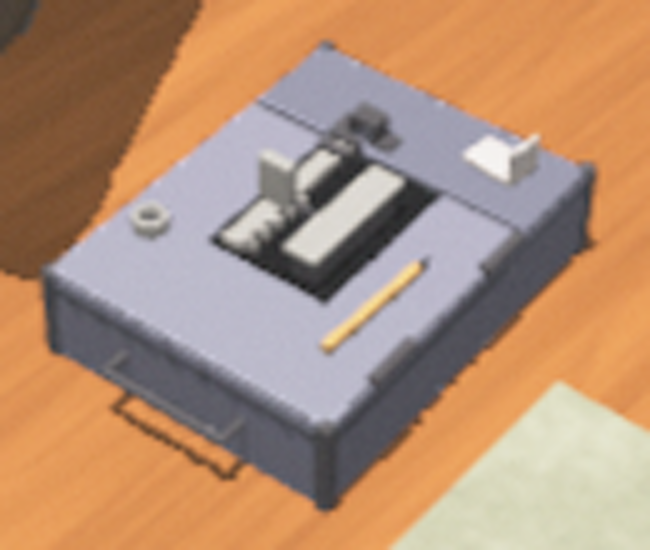

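```bash
cat > h.py <<'E'
import numpy as np,cv2
from cell import arm,capture,calibration
def proj(n,P):
    c=calibration(n); return cv2.projectPoints(np.float64(P).reshape(-1,1,3),c["rvec"],c["tvec"],c["K"],None)[0][:,0]
def chest(p,L):
    L=np.atleast_2d(np.float64(L));a=p[2];R=np.array([[np.cos(a),-np.sin(a),0],[np.sin(a),np.cos(a),0],[0,0,1]])
    return L@R.T+[p[0],p[1],0]
E
python3 - <<'E'
from h import *
from scipy.optimize import least_squares
top=(np.array([(72,122),(605,62),(652,458),(115,520)])+.5)/6-.5+[185,145]
sc=(np.array([(590,172),(325,428),(47,270),(327,46)])+.5)/5-.5+[200,155]
L=[(.12,.16,.08),(.12,-.16,.08),(-.12,-.16,.08),(-.12,.16,.08)]
ct=[(.12,.16,.08)]
for names in (("top",),("scene",),("top","scene")):
    f=lambda p:np.concatenate([(proj(n,chest(p,L))-{"top":top,"scene":sc}[n]).ravel() for n in names])
    r=least_squares(f,[.6,0,0]);print(names,r.x,np.degrees(r.x[2]),np.abs(r.fun).max(),r.fun.round(1))
p=r.x
i=cv2.imread("pics/top0.png");j=cv2.imread("pics/scene0.png")
print("tab",chest(p,(-.028,-.02,.132)),"catch",chest(p,(.028,-.017,.112)))
for n in("top","scene"):
    print(n,proj(n,chest(p,[(-.028,-.02,.132),(.028,-.07,.112),(.028,.036,.112)])))
E
```

```text
('top',) [ 0.52193345 -0.01206532  0.08732479] 5.003341750802331 0.4906372631944862 [-0.2 -0.4  0.1 -0.5  0.3  0.4 -0.2  0.5]
('scene',) [ 0.52458244 -0.00830487  0.08104383] 4.643469553124028 0.835781681359208 [ 0.8 -0.5  0.1  0.8 -0.8 -0.2 -0.1 -0.7]
('top', 'scene') [ 0.5234014  -0.0102965   0.08494009] 4.866708791928202 1.423597221053626 [-0.7 -1.  -0.3 -0.8 -0.2  0.1 -0.8 -0.   0.2 -0.5 -0.4  1.  -1.4  0.1
 -0.9 -0.6]
tab [[ 0.49719911 -0.03259986  0.132     ]] catch [[ 0.5527427  -0.02485975  0.112     ]]
top [[250.71887244 199.05523424]
 [263.27107554 181.65052808]
 [232.89765238 185.03061651]]
scene [[254.34102506 186.75066288]
 [258.44269754 205.88541955]
 [277.04945684 189.29257757]]
```

```bash
cat >> h.py <<'E'
from scipy.spatial.transform import Rotation as Ro
P0=np.array([ 0.5234014,-0.0102965,0.08494009])
def plan(p,goalL,n=12,step=.036,rot=6.8):
    s=arm.observe();pos=s["eef_pos"].copy();R=Ro.from_euler("xyz",s["eef_rot"],degrees=True)
    g=chest(p,goalL)[0];G=Ro.from_euler("xyz",[-90,0,-90+np.degrees(p[2])],degrees=True)
    print("pos",pos.round(4),"goal",g.round(4),"rot",s["eef_rot"].round(2),"F",s["wrist_force"].round(1),"w",round(s["gripper_width"],4))
    out=[]
    for k in range(n):
        d=g-pos;l=np.linalg.norm(d)
        if l>step:d=d*step/l
        rv=(R.inv()*G).as_rotvec();a=np.degrees(np.linalg.norm(rv))
        if a>rot:rv=rv*rot/a
        if l<1e-4 and a<.05:break
        print(" ".join("%.3f"%v for v in np.r_[R.inv().apply(d)/.2,np.degrees(rv)/360]),end="; ")
        pos=pos+d;R=R*Ro.from_rotvec(rv)
    print()
def st(p=P0):
    s=arm.observe();a=p[2];R=np.array([[np.cos(a),-np.sin(a)],[np.sin(a),np.cos(a)]])
    l=(s["eef_pos"][:2]-p[:2])@R
    print("t",round(s["time_s"],2),"chest",(l*1e3).round(1),"z",round(s["eef_pos"][2]*1e3,1),"rot",s["eef_rot"].round(2),"F",s["wrist_force"].round(1),"M",s["moment"].round(2),"w",round(s["gripper_width"]*1e3,1),"j",s["joint_pos"].round(1))
E
python3 -c "
from h import *
plan(P0,(0,-.045,.25))"
```

```text
pos [ 0.2463 -0.6012  0.2308] goal [ 0.5272 -0.0551  0.25  ] rot [ -90.05    0.   -157.72] F [0.6 0.3 0. ] w 0.0856
-0.137 -0.006 -0.117 0.000 -0.019 -0.000; -0.150 -0.006 -0.100 0.000 -0.019 -0.000; -0.160 -0.006 -0.081 0.000 -0.019 -0.000; -0.169 -0.006 -0.062 0.000 -0.019 -0.000; -0.175 -0.006 -0.041 0.000 -0.019 -0.000; -0.179 -0.006 -0.020 0.000 -0.019 -0.000; -0.180 -0.006 0.001 0.000 -0.019 -0.000; -0.179 -0.006 0.022 0.000 -0.019 -0.000; -0.175 -0.006 0.043 0.000 -0.019 -0.000; -0.168 -0.006 0.064 0.000 -0.019 -0.000; -0.160 -0.006 0.083 0.000 -0.013 -0.000; -0.152 -0.006 0.096 -0.000 0.000 -0.000;
```

```bash
python3 -m inch '-0.137 -0.006 -0.117 0 -0.019 0 0.5; -0.150 -0.006 -0.100 0 -0.019 0 0.5; -0.160 -0.006 -0.081 0 -0.019 0 0.5; -0.169 -0.006 -0.062 0 -0.019 0 0.5; -0.175 -0.006 -0.041 0 -0.019 0 0.5; -0.179 -0.006 -0.020 0 -0.019 0 0.5'
python3 -c "
from h import *
plan(P0,(0,-.045,.25))"
```

```text
time_s: 0.65
eef_pos: [0.3429, -0.4069, 0.2355]
eef_rot: [-90.1, -0.0, -115.6]
wrist_force: [0.6, -0.6, 0.1]
gripper_width: 0.0426
pos [ 0.3429 -0.4069  0.2355] goal [ 0.5272 -0.0551  0.25  ] rot [-9.0100e+01 -1.0000e-02 -1.1563e+02] F [ 0.6 -0.6  0.1] w 0.0426
-0.180 -0.007 0.006 0.000 -0.019 -0.000; -0.178 -0.007 0.028 0.000 -0.019 -0.000; -0.173 -0.007 0.048 0.000 -0.019 -0.000; -0.166 -0.007 0.069 0.000 -0.019 -0.000; -0.157 -0.007 0.088 0.000 -0.009 -0.000; -0.152 -0.007 0.097 0.000 0.000 -0.000; -0.152 -0.007 0.097 0.000 0.000 -0.000; -0.152 -0.007 0.097 0.000 0.000 -0.000; -0.152 -0.007 0.097 0.000 0.000 -0.000; -0.152 -0.007 0.097 0.000 0.000 -0.000; -0.152 -0.007 0.097 0.000 0.000 -0.000; -0.006 -0.000 0.004 0.000 0.000 -0.000;
```

```bash
python3 -m inch '-0.180 -0.007 0.006 0 -0.019 0 0.5; -0.178 -0.007 0.028 0 -0.019 0 0.5; -0.173 -0.007 0.048 0 -0.019 0 0.5; -0.166 -0.007 0.069 0 -0.019 0 0.5; -0.157 -0.007 0.088 0 -0.009 0 0.5; -0.152 -0.007 0.097 0 0 0 0.5; -0.152 -0.007 0.097 0 0 0 0.5; -0.152 -0.007 0.097 0 0 0 0.5; -0.152 -0.007 0.097 0 0 0 0.5; -0.152 -0.007 0.097 0 0 0 0.5; -0.1 -0.007 0.07 0 0 0 0.5; 0 0 0 0 0 0 0.5'
python3 - <<'E'
from h import *
cv2.imwrite("pics/w1.png",capture("wrist"))
st();plan(P0,(0,-.045,.25))
for l in [(.12,.16,.08),(.12,-.16,.08),(-.12,-.16,.08),(-.12,.16,.08),(-.014,-.026,.132),(-.042,-.026,.132),(.014,-.07,.112),(.042,-.07,.112),(.042,.036,.112),(.014,.036,.112)]: print(l,proj("wrist",chest(P0,l)).round())
E
```

```text
time_s: 1.65
eef_pos: [0.5196, -0.0379, 0.2517]
eef_rot: [-90.0, 0.1, -82.8]
wrist_force: [-0.8, -0.4, -1.7]
gripper_width: 0.0426
t 1.7 chest [ -7.2 -28.3] z 251.4 rot [-90.07   0.12 -82.74] F [-0.5 -1.1  0.4] M [0.01 0.06 0.  ] w 42.8 j [-7.700e+00  1.590e+01  1.069e+02  1.000e-01  5.730e+01 -1.500e+01]
pos [ 0.5187 -0.0391  0.2514] goal [ 0.5272 -0.0551  0.25  ] rot [-90.07   0.12 -82.74] F [-0.5 -1.1  0.4] w 0.0428
0.085 0.007 0.032 0.000 0.007 -0.000; 
(0.12, 0.16, 0.08) [[407. -39.]]
(0.12, -0.16, 0.08) [[356. 288.]]
(-0.12, -0.16, 0.08) [[145. 280.]]
(-0.12, 0.16, 0.08) [[125. -52.]]
(-0.014, -0.026, 0.132) [[241. 181.]]
(-0.042, -0.026, 0.132) [[209. 180.]]
(0.014, -0.07, 0.112) [[269. 221.]]
(0.042, -0.07, 0.112) [[299. 222.]]
(0.042, 0.036, 0.112) [[309. 109.]]
(0.014, 0.036, 0.112) [[277. 107.]]
```

View pics/w1.png

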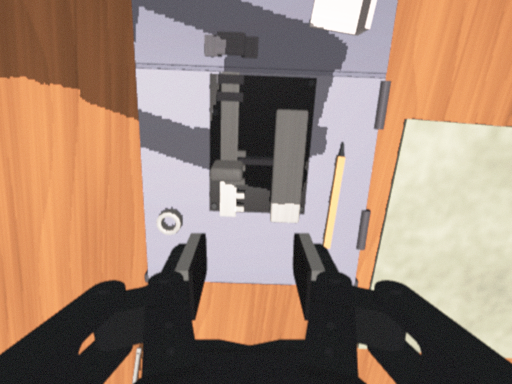

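```bash
python3 -m inch '0.085 0.03 0.032 0 0.007 0 0.5; 0.01 0.1 0 0 0 0 0.5; 0 0 0 0 0 0 0.5;0 0 0 0 0 0 0.5'
python3 - <<'E'
from h import *
st();plan(P0,(0,-.047,.13),step=.03)
E
```

```text
time_s: 2.03
eef_pos: [0.5272, -0.06, 0.2245]
eef_rot: [-90.1, 0.1, -85.4]
wrist_force: [-0.1, 0.3, 0.8]
gripper_width: 0.0426
t 2.03 chest [ -0.4 -49.9] z 224.5 rot [-9.010e+01  7.000e-02 -8.544e+01] F [-0.1  0.3  0.8] M [ 0.03  0.02 -0.  ] w 42.6 j [-9.800e+00  1.850e+01  1.074e+02  1.000e-01  5.420e+01 -1.440e+01]
pos [ 0.5272 -0.06    0.2245] goal [ 0.5274 -0.0571  0.13  ] rot [-9.010e+01  7.000e-02 -8.544e+01] F [-0.1  0.3  0.8] w 0.0426
-0.004 0.150 0.001 0.000 -0.001 -0.000; -0.005 0.150 0.001 -0.000 -0.000 0.000; -0.005 0.150 0.001 -0.000 -0.000 0.000; -0.001 0.023 0.000 -0.000 -0.000 0.000;
```

```bash
python3 -m inch '-0.005 0.12 0.002 0 -0.001 0 0.5; -0.005 0.12 0 0 0 0 0.5; -0.005 0.1 0 0 0 0 0.5; 0 0.05 0 0 0 0 0.5;0 0.02 0 0 0 0 0.5;0 0 0 0 0 0 0.5'
python3 - <<'E'
from h import *
st();plan(P0,(0,-.047,.13),step=.03)
for n in("wrist","scene"):cv2.imwrite(f"pics/{n}2.png",capture(n))
cv2.imwrite("pics/scene2.png",cv2.resize(cv2.imread("pics/scene2.png")[110:270,180:340],None,fx=3.7,fy=3.7))
E
```

```text
time_s: 2.53
eef_pos: [0.5282, -0.062, 0.1438]
eef_rot: [-89.9, -0.0, -85.5]
wrist_force: [-0.8, 0.1, 0.3]
gripper_width: 0.0429
t 2.53 chest [  0.4 -51.9] z 143.8 rot [-8.990e+01 -2.000e-02 -8.548e+01] F [-0.8  0.1  0.3] M [ 0.02 -0.01 -0.03] w 42.9 j [-10.   24.5 112.    0.   43.4 -14.5]
pos [ 0.5282 -0.062   0.1438] goal [ 0.5274 -0.0571  0.13  ] rot [-8.990e+01 -2.000e-02 -8.548e+01] F [-0.8  0.1  0.3] w 0.0429
-0.025 0.069 -0.002 -0.000 -0.001 0.000;
```

View pics/wrist2.png

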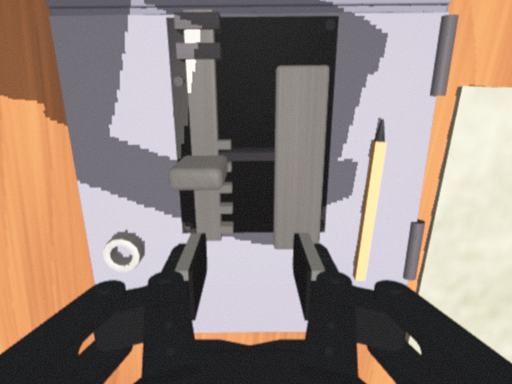

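View pics/scene2.png

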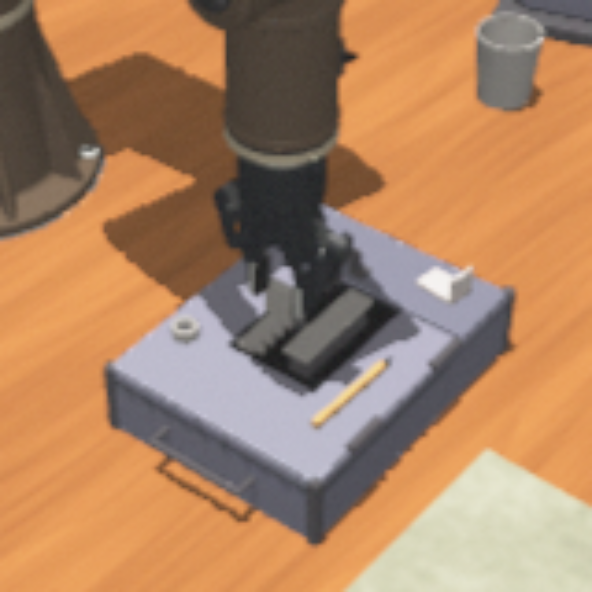

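```bash
python3 -m inch '-0.025 0.06 -0.002 0 -0.001 0 0.5; -0.003 0.04 0 0 0 0 0.5; 0 0.03 0 0 0 0 0.5; 0 0 0 0 0 0 0.5'
python3 - <<'E'
from h import *
st()
E
```

```text
time_s: 2.97
eef_pos: [0.531, -0.0572, 0.1218]
eef_rot: [-89.4, -0.1, -85.1]
wrist_force: [0.0, 0.2, 0.1]
gripper_width: 0.0425
t 2.97 chest [  3.6 -47.4] z 121.8 rot [-89.44  -0.14 -85.11] F [0.  0.2 0.1] M [ 0.01  0.06 -0.06] w 42.5 j [ -9.4  26.3 113.1   0.   40.  -14.3]
```

```bash
python3 -m inch '0 0.03 -0.018 -0.0016 0 0 0.5; 0 0.03 0 0 0 0 0.5; 0 0 0 0 0 0 0.5'
python3 -c "
from h import *
st()"
```

```text
time_s: 3.22
eef_pos: [0.5283, -0.058, 0.11]
eef_rot: [-89.9, -0.2, -85.1]
wrist_force: [1.0, 0.7, 2.9]
gripper_width: 0.0428
t 3.22 chest [  0.8 -47.9] z 110.0 rot [-89.94  -0.18 -85.12] F [1.  0.7 2.9] M [ 0.21 -0.24  0.04] w 42.8 j [ -9.4  27.4 113.5  -0.3  39.  -14.1]
```

```bash
python3 -m inch '0 0.02 0 0 0 0 0.5; 0 0.02 0 0 0 0 0.5; 0 0 0 0 0 0 0.5'
python3 -c "
from h import *
st()"; python3 -m inch '0 0.015 0 0 0 0 0.5;0 0 0 0 0 0 0.5;0 0 0 0 0 0 0.5'
python3 -c "
from h import *
st()"
```

```text
time_s: 3.47
eef_pos: [0.5286, -0.058, 0.1018]
eef_rot: [-89.9, -0.2, -85.1]
wrist_force: [-1.7, 0.1, 5.8]
gripper_width: 0.0424
t 3.47 chest [  1.1 -48. ] z 101.8 rot [-89.92  -0.18 -85.14] F [-1.7  0.1  5.8] M [ 0.16  0.08 -0.04] w 42.4 j [ -9.4  28.2 113.8  -0.2  37.9 -14.1]
time_s: 3.72
eef_pos: [0.5286, -0.058, 0.0988]
eef_rot: [-89.9, -0.2, -85.1]
wrist_force: [-2.1, 0.4, 7.8]
gripper_width: 0.0428
t 3.72 chest [  1.1 -48. ] z 98.8 rot [-89.91  -0.17 -85.14] F [-2.1  0.4  7.8] M [0.13 0.13 0.06] w 42.8 j [ -9.4  28.4 113.9  -0.2  37.5 -14.1]
```

```bash
python3 -m inch '0 0.007 0 0 0 0 0.5;0 0.003 0 0 0 0 0.5;0 0 0 0 0 0 0.5'
python3 - <<'E'
from h import *
st()
for n in("wrist","scene"):cv2.imwrite(f"pics/{n}3.png",capture(n))
cv2.imwrite("pics/scene3.png",cv2.resize(cv2.imread("pics/scene3.png")[140:240,200:320],None,fx=5,fy=5))
E
```

```text
time_s: 3.97
eef_pos: [0.5287, -0.0581, 0.0978]
eef_rot: [-89.9, -0.2, -85.1]
wrist_force: [-4.4, 1.7, 9.9]
gripper_width: 0.0427
t 3.97 chest [  1.3 -48.1] z 97.8 rot [-89.87  -0.18 -85.14] F [-4.4  1.7  9.9] M [0.35 0.5  0.05] w 42.7 j [ -9.4  28.5 114.   -0.2  37.4 -14.1]
```

View pics/wrist3.png

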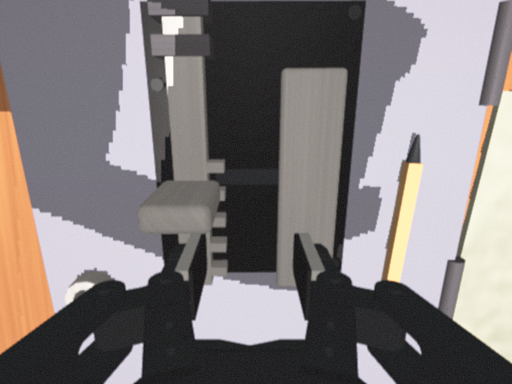

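View pics/scene3.png

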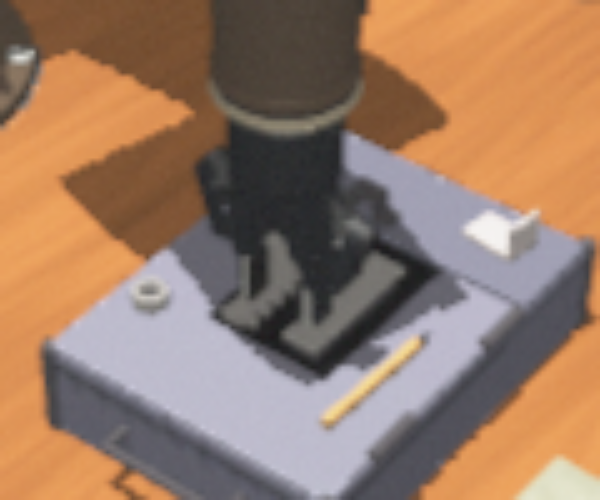

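```bash
python3 -m inch '-0.02 0.003 0 0 0 0 0.5;-0.02 0.002 0 0 0 0 0.5;0 0.002 0 0 0 0 0.5'
python3 -c "
from h import *
st()"
```

```text
time_s: 4.32
eef_pos: [0.5295, -0.0516, 0.0978]
eef_rot: [-89.7, -0.3, -85.2]
wrist_force: [-3.6, 5.0, 7.5]
gripper_width: 0.0428
t 4.32 chest [  2.6 -41.6] z 97.8 rot [-89.68  -0.31 -85.15] F [-3.6  5.   7.5] M [0.81 0.38 0.11] w 42.8 j [ -8.7  28.4 114.1  -0.4  37.1 -13.2]
```

```bash
python3 -m inch '-0.015 0.003 -0.005 0 0 0 0.5;-0.015 0.003 -0.003 0 0 0 0.5;0 0.003 0 0 0 0 0.5'
python3 -c "
from h import *
st()"
```

```text
time_s: 4.57
eef_pos: [0.5296, -0.0471, 0.0976]
eef_rot: [-89.4, -0.5, -85.1]
wrist_force: [-5.4, 2.9, 13.1]
gripper_width: 0.0429
t 4.57 chest [  3.  -37.2] z 97.6 rot [-89.42  -0.46 -85.15] F [-5.4  2.9 13.1] M [0.61 0.63 0.08] w 42.9 j [ -8.1  28.3 114.4  -0.5  36.6 -12.6]
```

```bash
python3 -m inch '-0.02 0.003 -0.006 -0.0012 0 0.001 0.5;-0.02 0.003 -0.004 -0.0005 0 0.0003 0.5;-0.02 0.003 0 0 0 0 0.5'
python3 -c "
from h import *
st()"
```

```text
time_s: 4.82
eef_pos: [0.5296, -0.0383, 0.0979]
eef_rot: [-89.7, -0.2, -85.1]
wrist_force: [-2.9, -9.8, 9.3]
gripper_width: 0.0429
t 4.82 chest [  3.8 -28.4] z 97.9 rot [-89.69  -0.23 -85.13] F [-2.9 -9.8  9.3] M [-1.56  0.19 -0.06] w 42.9 j [ -7.3  28.4 114.2  -0.3  37.  -12. ]
```

```bash
python3 -m inch '-0.02 0.004 -0.006 0 0 0 0.5;-0.02 0.004 -0.006 0 0 0 0.5;-0.02 0.004 -0.004 0 0 0 0.5'
python3 - <<'E'
from h import *
st()
cv2.imwrite("pics/w4.png",capture("wrist"))
E
```

```text
time_s: 5.07
eef_pos: [0.5293, -0.0293, 0.0977]
eef_rot: [-89.3, -0.5, -85.1]
wrist_force: [-1.4, -11.4, 12.1]
gripper_width: 0.043
t 5.07 chest [  4.2 -19.4] z 97.7 rot [-89.25  -0.47 -85.12] F [ -1.4 -11.4  12.1] M [-1.84 -0.09 -0.17] w 43.0 j [ -6.2  28.2 114.8  -0.5  36.3 -10.7]
```

View pics/w4.png

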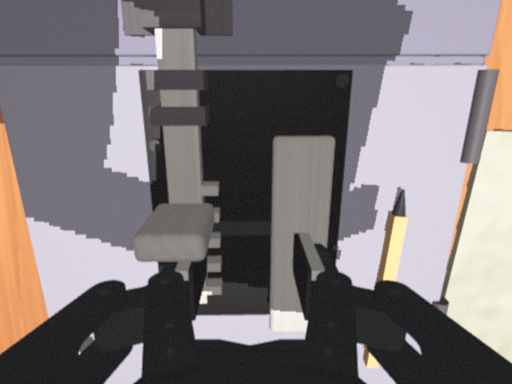

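```bash
python3 -m inch '-0.02 0.004 -0.010 -0.0018 0 0.001 0.5;-0.02 0.004 -0.010 -0.0006 0 0 0.5;-0.02 0.004 -0.006 -0.0005 0 0 0.5'
python3 -c "
from h import *
st()"
```

```text
time_s: 5.37
eef_pos: [0.5281, -0.0204, 0.0978]
eef_rot: [-89.7, -0.4, -85.1]
wrist_force: [-1.9, -11.6, 13.7]
gripper_width: 0.0425
t 5.37 chest [  3.9 -10.5] z 97.8 rot [-89.72  -0.38 -85.11] F [ -1.9 -11.6  13.7] M [-1.85 -0.08 -0.12] w 42.5 j [ -5.3  28.2 114.5  -0.5  36.9  -9.7]
```

```bash
python3 -m inch '-0.02 0.004 -0.008 -0.0006 0 0.0003 0.5;-0.02 0.004 -0.006 -0.0006 0 0 0.5;-0.02 0.004 -0.004 -0.0005 0 0 0.5'
python3 -c "
from h import *
st()"
```

```text
time_s: 5.62
eef_pos: [0.5276, -0.0117, 0.0979]
eef_rot: [-89.9, -0.5, -85.1]
wrist_force: [-1.3, -12.3, 15.3]
gripper_width: 0.0424
t 5.62 chest [ 4.1 -1.7] z 97.9 rot [-89.88  -0.54 -85.09] F [ -1.3 -12.3  15.3] M [-2.16 -0.04 -0.23] w 42.4 j [ -4.2  28.3 114.5  -0.8  37.   -8.4]
```

```bash
python3 -m inch '-0.02 0.004 -0.010 0 0 0.001 0.5;-0.02 0.004 -0.006 0 0 0 0.5'
python3 -c "
from h import *
st()"
```

```text
time_s: 5.78
eef_pos: [0.527, -0.0055, 0.0978]
eef_rot: [-89.5, -0.3, -85.1]
wrist_force: [-1.1, -9.3, 10.7]
gripper_width: 0.0426
t 5.78 chest [4.  4.4] z 97.8 rot [-89.53  -0.32 -85.07] F [-1.1 -9.3 10.7] M [-1.46 -0.15 -0.09] w 42.6 j [ -3.7  28.1 114.9  -0.4  36.5  -8.3]
```

```bash
python3 -m inch '-0.02 0.004 -0.006 0 0 0 0.5;-0.02 0.003 -0.006 0 0 0 0.5'
python3 - <<'E'
from h import *
st()
for n in("wrist","scene"):cv2.imwrite(f"pics/{n}5.png",capture(n))
cv2.imwrite("pics/scene5.png",cv2.resize(cv2.imread("pics/scene5.png")[140:240,200:320],None,fx=5,fy=5))
E
```

```text
time_s: 5.95
eef_pos: [0.527, -0.0036, 0.0983]
eef_rot: [-89.2, -0.8, -84.7]
wrist_force: [0.0, -69.8, 10.9]
gripper_width: 0.0425
t 5.95 chest [4.2 6.4] z 98.3 rot [-89.22  -0.82 -84.74] F [  0.  -69.8  10.9] M [-10.5   -0.06   1.31] w 42.5 j [ -3.2  27.9 115.2  -1.2  36.   -7.5]
```

View pics/wrist5.png

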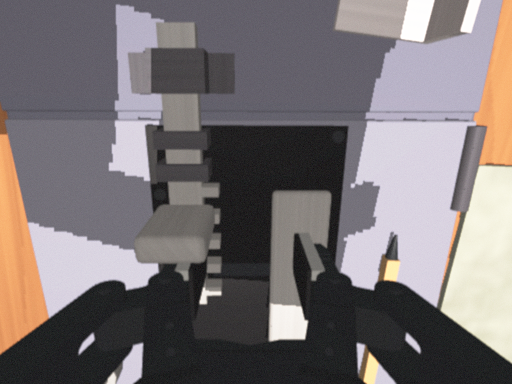

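View pics/scene5.png

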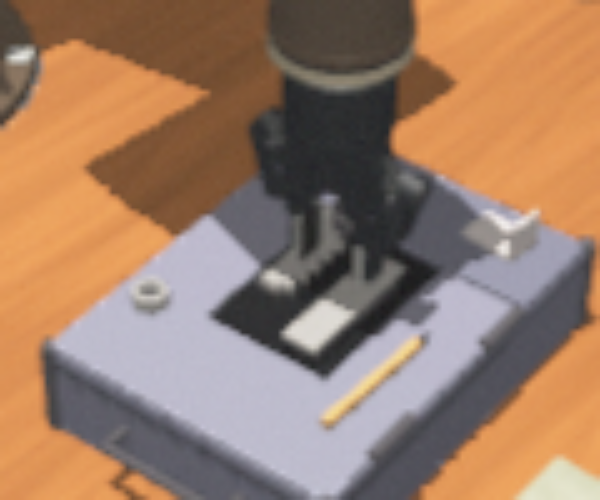

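```bash
python3 -m inch '0 0.002 0 0 0 0 0.5;0.005 0.002 0 0 0 0 0.5;0.005 0.002 0 0 0 0 0.5'
python3 -c "
from h import *
st()"
```

```text
time_s: 6.3
eef_pos: [0.5284, -0.0082, 0.0982]
eef_rot: [-89.1, -1.0, -84.8]
wrist_force: [-1.0, 5.2, 8.5]
gripper_width: 0.0428
t 6.3 chest [5.1 1.6] z 98.2 rot [-89.08  -0.96 -84.76] F [-1.   5.2  8.5] M [0.93 0.07 0.13] w 42.8 j [ -3.6  27.9 115.1  -1.4  35.9  -7.8]
```

```bash
python3 -m inch '0 -0.03 0 0 0 0 0.5;0 -0.04 0 0 0 0 0.5;0 -0.06 0 0 0 0 0.5; 0 -0.1 0 0 0 0 0.5; 0 -0.15 0 0 0 0 0.5; 0 -0.15 0 0 0 0 0.5; 0 -0.15 0 0 0 0 0.5;0 0 0 0 0 0 0.5;0 0 0 0 0 0 0.5'
python3 - <<'E'
from h import *
st()
for n in("wrist","scene"):cv2.imwrite(f"pics/{n}6.png",capture(n))
cv2.imwrite("pics/scene6.png",cv2.resize(cv2.imread("pics/scene6.png")[140:240,200:320],None,fx=5,fy=5))
for y in (-.020,.022): print(proj("wrist",chest(P0,[(-.042,y-.006,.132),(-.014,y-.006,.132),(-.028,y+.006,.132)])).round())
for z in (.1,.112): print(proj("wrist",chest(P0,[(.014,-.07,z),(.042,-.07,z),(.014,.036,z),(.042,.036,z)])).round().tolist())
E
```

```text
time_s: 7.05
eef_pos: [0.5246, -0.0062, 0.2422]
eef_rot: [-89.2, -0.9, -84.8]
wrist_force: [-0.8, 0.5, -0.6]
gripper_width: 0.0426
t 7.05 chest [1.5 4. ] z 242.2 rot [-89.21  -0.95 -84.77] F [-0.8  0.5 -0.6] M [-0.   -0.06  0.01] w 42.6 j [ -3.4  16.4 107.8  -1.   54.9  -8.1]
[[196. 219.]
 [229. 219.]
 [212. 205.]]
[[194. 171.]
 [228. 171.]
 [211. 156.]]
[[259.0, 247.0], [287.0, 247.0], [261.0, 141.0], [292.0, 141.0]]
[[260.0, 253.0], [289.0, 253.0], [262.0, 143.0], [294.0, 143.0]]
```

View pics/wrist6.png

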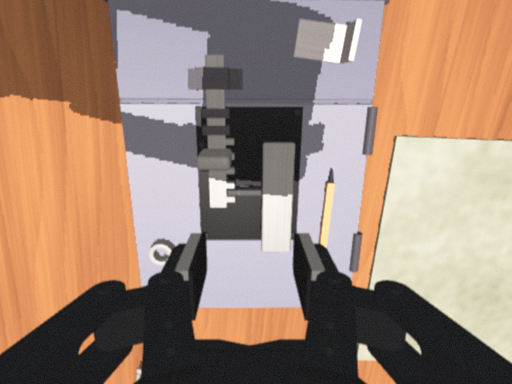

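View pics/scene6.png

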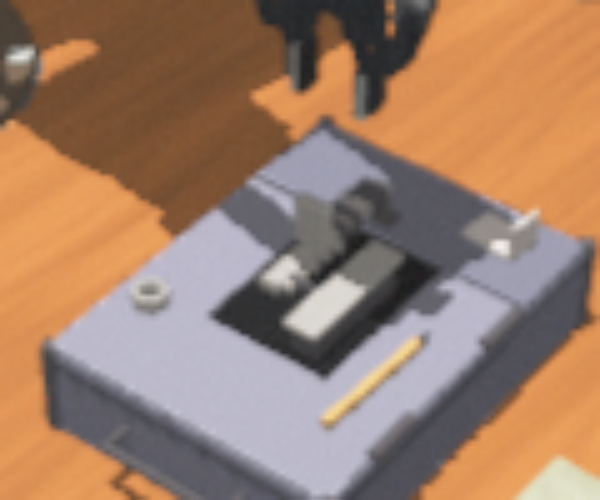

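Run:
```python
import cv2
i=cv2.imread("pics/wrist6.png")[130:270,180:310]
cv2.imwrite("pics/w6z.png",cv2.resize(i,None,fx=4,fy=4,interpolation=cv2.INTER_CUBIC))
a=cv2.imread("pics/scenez.png");b=cv2.imread("pics/scene6.png");print(a.shape,b.shape)
from h import *
for z in (.1,.112): print(((proj("scene",chest(P0,[(.042,-.07,z),(.014,-.07,z),(.042,.036,z)]))-[200,140])*5).round().tolist())
```

```text
(550, 650, 3) (500, 600, 3)
[[309.0, 352.0], [275.0, 334.0], [401.0, 268.0]]
[[309.0, 338.0], [275.0, 321.0], [402.0, 255.0]]
```

View pics/w6z.png

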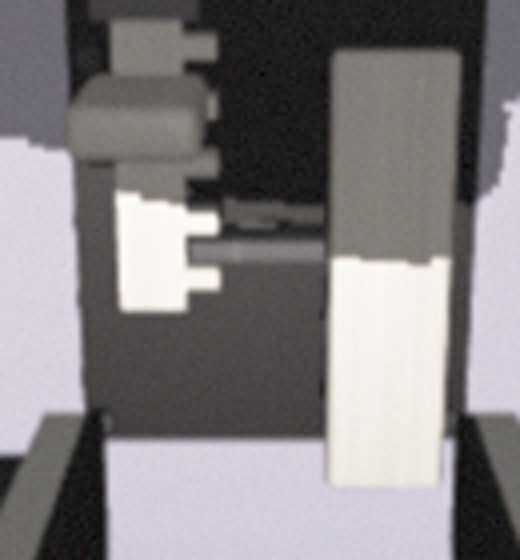

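```bash
python3 -m inch '0 -0.1 0 0 0 0 0.5;0 0 0 0 0 0 0.5;0 0 0 0 0 0 0.5;0 0 0 0 0 0 0.5'
python3 - <<'E'
from h import *
st()
d=cv2.absdiff(cv2.imread("pics/scene0.png"),capture("scene"));print(d[:,:200].mean(),d[280:,].mean())
a=cv2.imread("pics/scenez.png")[75-75:425,:600];b=cv2.imread("pics/scene6.png")[75:]
cv2.imwrite("pics/cmp.png",np.hstack([a[200:350,150:500],b[200:350,150:500]]))
from cell import order
print(order.hand_in())
E
```

```text
time_s: 7.48
eef_pos: [0.5221, -0.0058, 0.258]
eef_rot: [-89.6, -0.9, -84.8]
wrist_force: [-0.2, -0.4, 0.2]
gripper_width: 0.0423
t 7.48 chest [-0.9  4.6] z 258.0 rot [-89.62  -0.89 -84.76] F [-0.2 -0.4  0.2] M [-0.02  0.01  0.05] w 42.3 j [ -3.4  15.4 106.6  -1.   57.5  -8.1]
15.431697048611111 1.2251602564102564
the job is handed in; nothing more can be done
None
```

View pics/cmp.png

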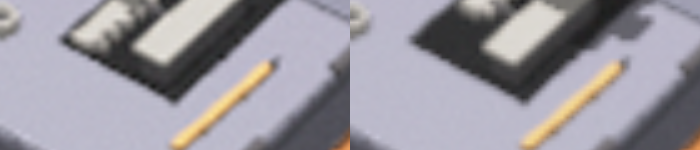

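The lid is bolted and the job is handed in, though handing in gives no verdict. One fingertip pressed the catch down (about 9.9 N, near its bottom stop). With the catch still down, the other pushed the bolt's tab about 42 mm until it hit its stop. The stop showed as a wrist force of about 70 N, below the 120 N limit. I then eased back about 5 mm, lifted straight up and handed in at 7.5 s of the 48 s allowed.

**Last checks:**
- **Bolt:** the tab is at the position I predicted for fully home in the wrist picture, and the bolt's end is through the keeper.
- **Catch:** it has sprung back to the height it had at the start, and its tooth sits between two of the bolt's notches.
- **Hand:** it is clear of the chest, and the wrist force reads about zero.
- **Bystanders:** the pencil, nut and bracket look unmoved in the pictures. The bench items were not checked one by one. A picture comparison of part of the bench was inconclusive because the arm and its shadow had moved.

No check failed. The two camera fits of the chest's position differed by about 4 mm, so I used their average, and the wrist picture agreed with that to 1–2 mm. The tool also drifted sideways by up to about 5 mm during the push, but both fingers stayed on their targets.

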